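# Check a centrifuge lid lock with the broad blade gauge

## Robot

A 6-joint arm with a two-finger parallel gripper is mounted at the origin on the work surface. World frame = base frame: x ahead of the robot, y to its left, z up, the work surface at z = 0. Lengths are in mm, angles in rad, forces in N, time in s.
With the tool pointing down it reaches from about 150 to 775 mm from the base axis. Payload 6.1 kg.
Tool frame: the origin (TCP) lies at the very end of the fingers, on their centre line; the grasp point (between the pads) lies 19 mm behind it; z points along the fingers, y is the line along which they close (so a half turn about z gives the same grasp; the last joint's range is limited). The gripper opens to 85 mm and grips with 20 to 120 N. Pads are 22 mm wide; open, the fingers measure 114 mm over their backs; the gripper's body (76 mm by 85 mm) begins 54 mm behind the grasp point. The pads swing forward as they close: fully open they stand 13 mm farther back than shut.
Start: joints at [-1.122, 0.126, -0.04, 1.405, 0, 1.571], TCP at [227.781, -472.995, 231.295] pointing down, gripper open.
Joint ranges: [-2.72, 2.72], [-0.95, 1.95], [-1.27, 1.35], [-1.78, 2.02], [-1.46, 1.47], [-3.14, 3.14]. Speed limits (rad/s): [2.39, 2.39, 3.01, 3.14, 3.14, 3.14].

## Interface

Orientations are given as a unit quaternion [x, y, z, w].
In Python, from rig import observe, get_image, ctrl gives the robot as it stands.
- The arm moves only by the tool arm_command, never from a script. Its argument "rows" is a list of rows, each an object of numbers: "dx", "dy", "dz": the shift along the tool's x, y, z normalised to -1 to 1, where 1 is 50 cm; "ax", "ay", "az": the turn, a rotation vector about the tool's x, y, z normalised to -1 to 1, where 1 is pi/2 rad. In form: [{"dx": .., "dy": .., "dz": .., "ax": .., "ay": .., "az": ..}, ...]. A call has 1 to 8 rows; each row is the pose to reach, as a shift and turn from the pose commanded when the call began, along the tool's axes at that moment; what a row does not reach only later rows make up. A row lasts 1/8 s, in which the tool goes at most 62.5 mm and 10.7 degrees, less where a joint would pass 70% of its speed; a pose out of reach is approached as far as the arm can. A call with a number of a shift or a turn outside -1 to 1 is refused whole. A call with a gripper value outside its range is refused whole. "hand" is the opening, from 0 (shut) to 1 (fully open), set as the call begins (left out, the last holds). The fingers move at their own pace and stop on an object; "newtons" is the grip in N (left out, the last holds). Time passes only in rows, so rows that repeat a pose let the fingers close. It gives the time, the measured TCP pose, the force, the opening and the grip force at its end, in the units of the state.
- observe(): the state, without advancing time (a new reading comes with each control period).
- get_image(name): name is "side" or "top"; returns a dict with "image" (384x512x3 uint8, red, green, blue), "vfov" (degrees; the focal length in pixels is half the picture's height over the tangent of half this angle, whatever the lens; pixels are square), "cx", "cy" (the principal point, pixels), "world_to_cam" (4x4, takes a point from world to camera coordinates). Camera axes: x right, y down, z forward; pixel columns grow to the right and rows downward; lengths in mm; the calibration is good to about 2 mm. A picture is of the moment at which its call begins. There is no depth.
- ctrl.job_done(): hands the job in; it is judged then, once.
The state is a dict: "clock": time; "joint_pos": joint angles; "joint_velocities": joint speeds; "joint_efforts": joint torques, N m; "tcp_pos": TCP position; "ee_rot": TCP orientation; "contact_force": force on the tool from outside, world axes, zero at the start; "moment": the same for the moment, N m; "finger_gap": finger opening in mm; "gripper_force": force on a finger pad.
Only numpy, scipy, OpenCV 4.12 (cv2) and the standard library are available. Lean on these libraries where they do the work, as an engineer would, in place of code of your own. Each camera call takes 0.05 s, during which the arm holds its last target. There are 200 camera calls.

## Task

Two lid locks of a centrifuge stand on the bench to be checked. Take the broad blade gauge out of the wooden stand and lower its blade into the slot of the lock with the long slot, fully home, so that its stop collar rests on top of the lock; then let go. Do not drop it in, and leave the narrow gauge where it stands.

Things in the scene. Friction and masses are not known exactly. Their poses are not given: they have to be found in the camera images.
- broad_gauge_grip (a point): Centre of the broad gauge's upright metal handle, 18 x 46 x 60 mm (own x, y, z; z up; grip it across x). Below it a stop collar 46 x 84 x 6 mm, then a blade 6 x 44 mm, 50 long, pointing down. 0.3 to 0.45 kg. The point is 36 mm above the collar's underside, 86 above the blade's tip. Starts upright in one slot of the wooden stand, collar resting on the stand's top, 70 mm above the bench.
- narrow_gauge_grip (a point): Centre of the narrow gauge's handle, in the stand's other slot, to be left alone. Same make and height: handle 18 x 24 x 60 mm, collar 46 x 48, blade 6 x 18; same axes. The fixed stand is 80 x 200 x 70 mm; its two slots, each 24 x 64 mm, lie end to end, 104 mm between centres; either gauge may be in either.
- long_lock_mouth (a point): Centre of the slot's mouth, in the top of the lock to check: a fixed grey block 90 x 100 x 80 mm high (x, y, z; z up), a short cylinder on its +y side. The slot goes straight down: 24 mm wide (x), 64 long (y), 60 deep. The point is 80 mm above the bench. With the broad gauge fully home its handle's centre is 36 mm above this point. It fits either way round.
- short_lock_mouth (a point): Centre of the slot's mouth in the top of the other lock: the same block, but its slot is only 30 mm long (24 wide), too short for the broad blade. The two locks may stand in either place.
Mind the look-alikes: they are no part of the job. What is shaped like the part that bears broad_gauge_grip but green is not meant.

How it is judged (in metres and radians):
At the end, for the whole second after the job is handed in: The broad gauge stands in the long slot, upright within 10 degrees, handle centre within 17 mm of the slot's centre line and within 10 mm of its fully home height (36 mm above the mouth), blade along the slot within 24 degrees; the narrow gauge is within 30 mm of its start (z of broad_gauge_grip in the frame of long_lock_mouth between 0.026 and 0.046 m and horizontal distance between broad_gauge_grip and long_lock_mouth below 0.017 m and angle between the y axis of broad_gauge_grip and the y axis of long_lock_mouth, either way round below 0.42 rad and angle between broad_gauge_grip's own z axis and vertical below 0.18 rad and distance of narrow_gauge_grip from where it was at the start of the episode below 0.03 m); the robot touches nothing.
It fails at once if the broad gauge is dropped in: falling, out of the fingers, over the long slot (faster than 0.7 m/s) (horizontal distance between broad_gauge_grip and long_lock_mouth below 0.03 m and linear speed of broad_gauge above 0.7 m/s and contact force between the fingers and broad_gauge below 0.5 N).
It fails at once if the narrow gauge is shifted or pulled more than 30 mm from its place (distance of narrow_gauge_grip from where it was at the start of the episode above 0.03 m).
It also fails if it takes over 32 s, if anything falls off the work surface, if the arm or the gripper's body presses on something with over 40 N, if the wrist force passes 120 N, or if a joint passes its speed limit or range.

## Working session

There is one attempt and no reset: what is moved stays moved. The work goes in short steps, Python scripts to look and compute and a tool call to move; the robot and the scene stay as the last step left them, time stands still between calls to the robot, and variables do not carry over. Pictures are saved under pics/ and viewed, at most 10 in all, crops included, and the job is handed in when it is done.

Besides the shell and the picture viewer there is one more tool, called after "Emit:" as name(argument=value, ...) on one line, values as JSON. arm_command: Moves the arm, as the interface text tells. Its arguments: {"type":"object","properties":{"rows":{"type":"array","items":{"type":"object","properties":{"dx":{"type":"number","minimum":-1,"maximum":1},"dy":{"type":"number","minimum":-1,"maximum":1},"dz":{"type":"number","minimum":-1,"maximum":1},"ax":{"type":"number","minimum":-1,"maximum":1},"ay":{"type":"number","minimum":-1,"maximum":1},"az":{"type":"number","minimum":-1,"maximum":1}}}},"hand":{"type":"number"},"newtons":{"type":"number"}},"required":["rows"]}

```bash
mkdir -p pics; cat > h.py <<'E'
import numpy as np, cv2
from rig import observe, get_image, ctrl
def cam(n):
    d=get_image(n); h=d["image"].shape[0]; f=h/2/np.tan(np.radians(d["vfov"])/2)
    return d["image"],f,d["cx"],d["cy"],np.array(d["world_to_cam"])
def proj(c,p):
    _,f,cx,cy,T=c; q=T[:3,:3]@np.array(p,float)+T[:3,3]; return np.array([cx+f*q[0]/q[2],cy+f*q[1]/q[2]])
def ray(c,u,v):
    _,f,cx,cy,T=c; R=T[:3,:3]; d=R.T@np.array([(u-cx)/f,(v-cy)/f,1]); return -R.T@T[:3,3],d/np.linalg.norm(d)
def atz(c,u,v,z):
    o,d=ray(c,u,v); return o+d*(z-o[2])/d[2]
def tri(rs):
    A=0;b=0
    for o,d in rs:
        M=np.eye(3)-np.outer(d,d);A=A+M;b=b+M@o
    return np.linalg.solve(A,b)
E
python3 - <<'E'
from h import *
a=cam("side");b=cam("top")
for n,c in(("side",a),("top",b)):
    cv2.imwrite(f"pics/{n}0.png",cv2.resize(c[0][:,:,::-1],(800,600),interpolation=cv2.INTER_CUBIC)); print(n,c[1:4],c[4].round(3).tolist())
print(observe())
E
```

```text
side (np.float64(435.96675051442617), 257.4235742659332, 197.91342598735525) [[-0.952, -0.307, 0.01, 499.414], [-0.245, 0.738, -0.629, 202.401], [0.185, -0.602, -0.777, 1124.268], [0.0, 0.0, 0.0, 1.0]]
top (np.float64(418.1168420374623), 263.7015181145364, 196.90782308502514) [[0.108, -0.994, -0.005, -41.23], [-0.974, -0.105, -0.2, 542.335], [0.199, 0.027, -0.98, 1004.223], [0.0, 0.0, 0.0, 1.0]]
{'clock': 0.1, 'joint_pos': array([-1.12200534e+00,  1.26312795e-01, -4.05213517e-02,  1.40538241e+00,
       -8.26278321e-06,  1.57081227e+00]), 'joint_velocities': array([ 9.67007075e-05, -5.89227116e-04,  1.92809343e-03,  5.54924915e-05,
       -1.76507832e-05, -3.45338619e-04]), 'joint_efforts': array([ 1.60021827e-03, -4.36902952e+01,  3.53606737e+01,  1.36014138e-02,
        3.56160797e-05,  3.09849213e-06]), 'tcp_pos': array([ 227.62327882, -472.67986596,  230.60337838]), 'ee_rot': array([ 9.74930326e-01,  2.22509226e-01, -1.62046482e-04, -6.91392992e-04]), 'contact_force': array([-0.40569025, -0.93052946, -0.62681102]), 'moment': array([ 0.03726683,  0.02303262, -0.03191112]), 'gripper_force': 0.0, 'finger_gap': 85.40537533437434}
```

View pics/side0.png

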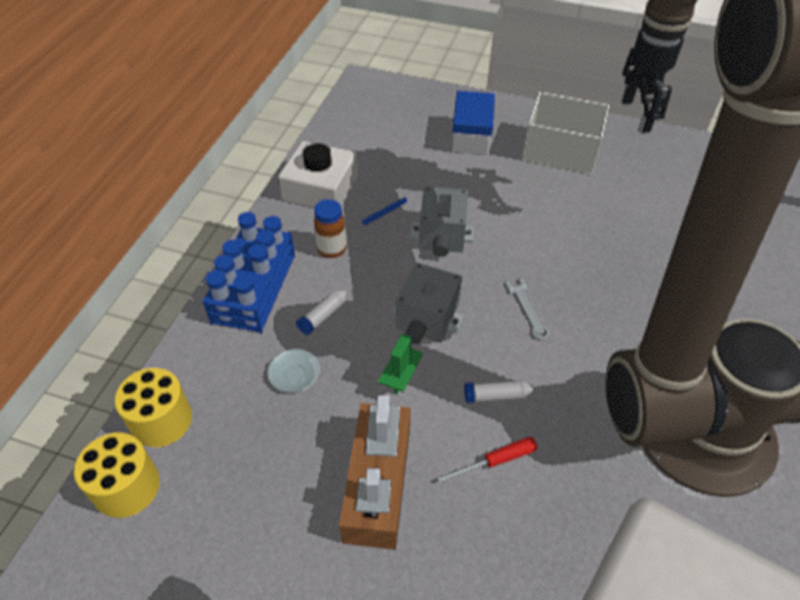

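View pics/top0.png

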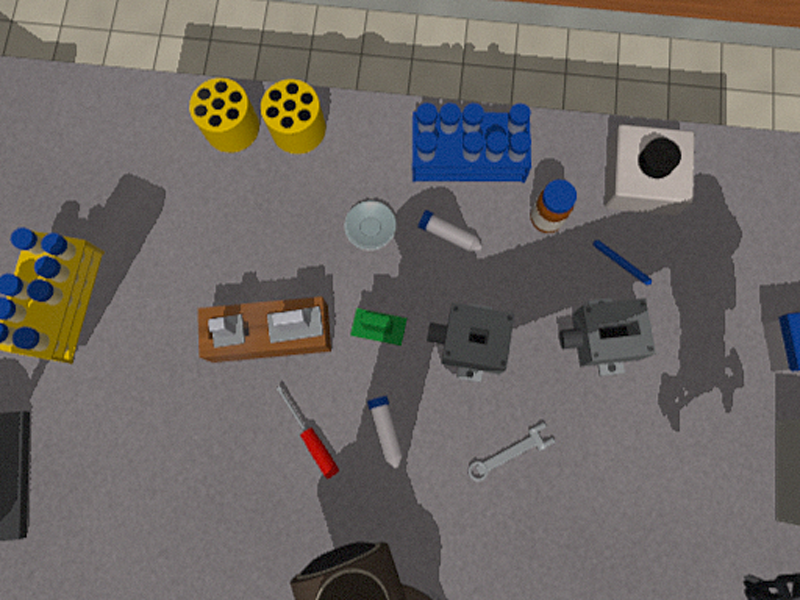

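The top view (800 px scale) shows these candidates: a grey gauge with the larger handle at (295,322), which is broad; a grey gauge with the smaller handle at (226,328), which is narrow; and a green look-alike at (378,326). It also shows a lock with a short slot at (478,338) and one with a long slot at (617,332). In the side view, broad is at (382,420), narrow at (373,490), and the locks are at (430,300) (short) and (443,215) (long). I choose the grey gauge at (295,322) and the lock at (617,332). Next I check both in one close crop.

```bash
python3 - <<'E'
from h import *
t=cv2.imread("pics/top0.png");
b=cam("top")[0][:,:,::-1]; a=cam("side")[0][:,:,::-1]
r=lambda im,x,y,w,h,s:cv2.resize(im[y:y+h,x:x+w],(w*s,h*s),interpolation=cv2.INTER_CUBIC)
o=np.zeros((600,800,3),np.uint8)
A=r(b,120,180,100,60,4);B=r(b,340,180,100,60,4);C=r(a,210,245,60,110,3);D=r(a,255,110,60,60,4)
o[:240,:400]=A;o[:240,400:]=B;o[250:250+330,:180]=C;o[250:490,400:640]=D
cv2.imwrite("pics/crop1.png",o)
E
```

```text
(no output)
```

View pics/crop1.png

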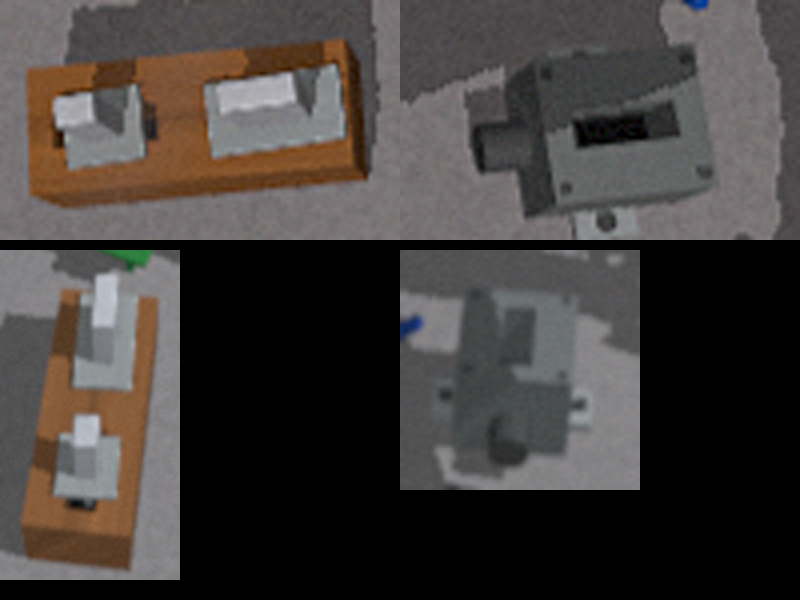

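The crop confirms the choice. Broad gauge: handle top centre at about (257,93) in panel A and (105,291) in panel C, with the wider collar. Long slot: corners (574,121), (677,103), (682,135) and (577,148) in panel B, and centre (517,337) in panel D. Next I fit the poses from both views.

```bash
python3 - <<'E'
from h import *
from scipy.optimize import least_squares
a=cam("side");b=cam("top")
A=lambda p:(b,(120+p[0]/4,180+p[1]/4));B=lambda p:(b,(340+(p[0]-400)/4,180+p[1]/4))
C=lambda p:(a,(210+p[0]/3,245+(p[1]-250)/3));D=lambda p:(a,(255+(p[0]-400)/4,110+(p[1]-250)/4))
def T(p,q): return tri([ray(p[0],*p[1]),ray(q[0],*q[1])]).round(1)
print("handle top",T(A((257,93)),C((105,291))),"collar",T(A((275,110)),C((105,341))),"slot",T(B((627,127)),D((517,337))))
def fit(obs,x0):
    def P(v,m): c,s=np.cos(v[3]),np.sin(v[3]); return [v[0]+c*m[0]-s*m[1],v[1]+s*m[0]+c*m[1],v[2]+m[2]]
    f=lambda v:np.concatenate([proj(o[0],P(v,m))-o[1] for o,m in obs])
    r=least_squares(f,x0,loss="soft_l1"); print(r.x.round(3),r.fun.round(1)); return r.x
# top image: left = +y, up = +x
h=[(9,23,30),(9,-23,30),(-9,-23,30),(-9,23,30)];k=[(23,42,-30),(23,-42,-30),(-23,-42,-30),(-23,42,-30)]
o=[(A(p),m) for p,m in zip([(218,82),(292,72),(296,102),(222,116)],h)]+[(A(p),m) for p,m in zip([(205,83),(338,64),(346,137),(212,158)],k)]
# side image: left = +x, up = -y
o+=[(C(p),m) for p,m in zip([(73,387),(137,295),(132,388)],[k[0],k[2],k[3]])]+[(C(p),m) for p,m in zip([(96,273),(118,273)],[h[1],h[2]])]
g=fit(o,[500,100,106,0])
s=[(12,32,0),(12,-32,0),(-12,-32,0),(-12,32,0)]
o=[(B(p),m) for p,m in zip([(574,121),(677,103),(682,135),(577,148)],s)]+[(D(p),m) for p,m in zip([(500,363),(505,310),(533,310),(530,365)],s)]
l=fit(o,[500,-200,80,0])
E
```

```text
handle top [492.  196.5 141.6] collar [493.2 199.3  69.8] slot [ 538.6 -313.8   71.5]
[4.92629e+02 1.98501e+02 1.02319e+02 2.64000e-01] [-0.5  0.6  0.5  0.1  0.4  0.1 -0.6 -0.4 -0.3  0.7 -0.   0.3  0.3  0.1
  0.   0.  -0.4 -0.6 -0.1 -0.3 -0.3 -0.  -0.5  0.  -0.1  0.4]
[ 539.011 -314.111   71.651   -6.057] [-0.2 -2.  -0.5 -0.5  0.1  1.   0.7  0.7 -0.1  0.2 -0.3 -0.5  0.3  0.
  0.2  0.2]
```

Checks: the collar top measures 70–76 mm, handle centre z is about 102 (expected 106) and the slot 72 (expected 80). Both agree within the calibration error, and both are within reach. The next script refits at the known heights and works out the first move.

```bash
cat >> h.py <<'E'
from scipy.spatial.transform import Rotation as Ro
def go(pos,yaw): # yaw = world angle of tool y, tool pointing down; prints normalised shift/turn
    s=observe(); R=Ro.from_quat(s["ee_rot"]); d=R.inv().apply(np.array(pos)-s["tcp_pos"])/500
    y=np.array([np.cos(yaw),np.sin(yaw),0]);z=np.array([0,0,-1.]);x=np.cross(y,z)
    t=(R.inv()*Ro.from_matrix(np.c_[x,y,z])).as_rotvec()/(np.pi/2)
    print("d",d.round(3),"a",t.round(3),"dist mm",np.linalg.norm(d)*500)
E
python3 - <<'E'
from h import *
from scipy.optimize import least_squares
b=cam("top");a=cam("side")
for u,v in((396.75,211.75),): print("slot top@80",atz(b,u,v,80).round(1))
print("slot side@80",atz(a,284.25,131.75,80).round(1))
print("handle top@136", atz(b,184.25,203.25,136).round(1),atz(a,245,258.7,136).round(1))
go([492.5,198,160],0.264)
E
```

```text
slot top@80 [ 536.6 -311.3   80. ]
slot side@80 [ 537.  -304.7   80. ]
handle top@136 [492.3 197.6 136. ] [493.7 193.4 136. ]
d [ 1.059 -0.979  0.143] a [-0.    -0.    -0.882] dist mm 724.7801479063668
```

Emit:
arm_command(rows=[{"dx":0.6,"dy":-0.55,"az":-0.88},{"dx":0.6,"dy":-0.55,"az":-0.88},{"dx":0.6,"dy":-0.55,"az":-0.88},{"dx":0.6,"dy":-0.55,"az":-0.88},{"dx":0.6,"dy":-0.55,"az":-0.88},{"dx":0.6,"dy":-0.55,"az":-0.88},{"dx":0.6,"dy":-0.55,"az":-0.88},{"dx":0.6,"dy":-0.55,"az":-0.88}], hand=1)

```text
validation failed for argument at $.ro...
```

```bash
python3 -c "
from h import *
go([492.5,197,160],0.264)"
```

```text
d [ 1.058 -0.977  0.143] a [-0.    -0.    -0.882] dist mm 723.8545292471314
```

Emit:
arm_command(rows=[{"dx":0.6,"dy":-0.55,"dz":0,"ax":0,"ay":0,"az":-0.88},{"dx":0.6,"dy":-0.55,"dz":0,"ax":0,"ay":0,"az":-0.88},{"dx":0.6,"dy":-0.55,"dz":0,"ax":0,"ay":0,"az":-0.88},{"dx":0.6,"dy":-0.55,"dz":0,"ax":0,"ay":0,"az":-0.88},{"dx":0.6,"dy":-0.55,"dz":0,"ax":0,"ay":0,"az":-0.88},{"dx":0.6,"dy":-0.55,"dz":0,"ax":0,"ay":0,"az":-0.88},{"dx":0.6,"dy":-0.55,"dz":0,"ax":0,"ay":0,"az":-0.88},{"dx":0.6,"dy":-0.55,"dz":0,"ax":0,"ay":0,"az":-0.88}], hand=1)

```text
clock: 1.4
tcp_pos: [379.4, -93.0, 231.4]
ee_rot: [0.606, 0.795, 0.0, 0.0]
contact_force: [0.1, -0.5, 0.6]
finger_gap: 85.5
gripper_force: 0.0
```

```bash
python3 -c "
from h import *
go([492.5,197,165],0.264)"
```

```text
d [0.499 0.372 0.133] a [ 0.    -0.     0.003] dist mm 318.31234011957923
```

Emit:
arm_command(rows=[{"dx":0.5,"dy":0.37,"dz":0.13,"ax":0,"ay":0,"az":0},{"dx":0.5,"dy":0.37,"dz":0.13,"ax":0,"ay":0,"az":0},{"dx":0.5,"dy":0.37,"dz":0.13,"ax":0,"ay":0,"az":0},{"dx":0.5,"dy":0.37,"dz":0.13,"ax":0,"ay":0,"az":0},{"dx":0.5,"dy":0.37,"dz":0.13,"ax":0,"ay":0,"az":0},{"dx":0.5,"dy":0.37,"dz":0.13,"ax":0,"ay":0,"az":0},{"dx":0.5,"dy":0.37,"dz":0.13,"ax":0,"ay":0,"az":0},{"dx":0.5,"dy":0.37,"dz":0.13,"ax":0,"ay":0,"az":0}])

```text
clock: 2.4
tcp_pos: [493.0, 193.1, 166.9]
ee_rot: [0.61, 0.793, 0.0, 0.0]
contact_force: [-0.2, -0.4, -0.5]
finger_gap: 85.5
gripper_force: 0.0
```

```bash
python3 - <<'E'
from h import *
a=cam("side");b=cam("top")
s=observe();print(s["tcp_pos"])
go([492.5,197,90],0.264)
o=np.zeros((400,800,3),np.uint8)
o[:]=0
pa=proj(a,s["tcp_pos"]);pb=proj(b,s["tcp_pos"]);print(pa,pb)
for i,(c,p) in enumerate(((b,(184,203)),(a,(245,265)))):
    x,y=int(p[0])-50,int(p[1])-50
    im=np.ascontiguousarray(c[0][:,:,::-1])
    o[:,i*400:i*400+400]=cv2.resize(im[y:y+100,x:x+100],(400,400),interpolation=cv2.INTER_CUBIC)
    q=(proj(c,s["tcp_pos"])-(x,y))*4; cv2.circle(o,(int(q[0])+i*400,int(q[1])),3,(0,0,255),-1)
cv2.imwrite("pics/pre.png",o)
E
```

```text
[493.15689453 192.96601528 167.04385222]
d [0.008 0.001 0.154] a [ 0.001  0.    -0.003] dist mm 77.15218537448824
[245.11110674 251.34847317] [183.72008249 200.54762464]
```

View pics/pre.png

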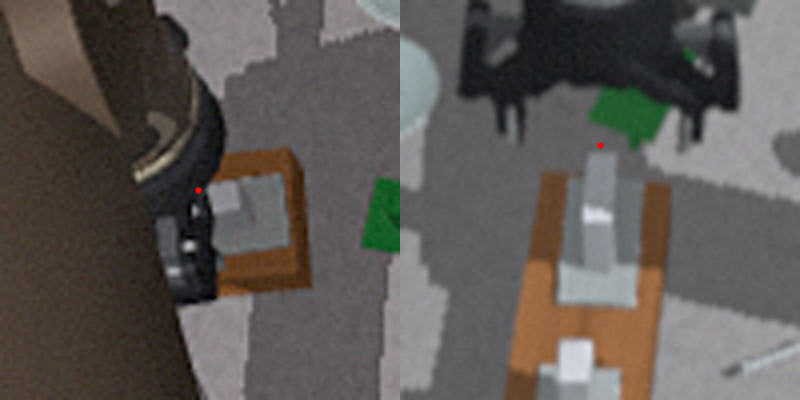

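In the side panel, the open fingertips at (512,130) and (690,140) straddle the handle at (600,155), and the grey gauge is centred between them. So I descend and grip.

Emit:
arm_command(rows=[{"dx":0.01,"dy":0,"dz":0.07,"ax":0,"ay":0,"az":0},{"dx":0.01,"dy":0,"dz":0.11,"ax":0,"ay":0,"az":0},{"dx":0.01,"dy":0,"dz":0.14,"ax":0,"ay":0,"az":0},{"dx":0.01,"dy":0,"dz":0.154,"ax":0,"ay":0,"az":0},{"dx":0.01,"dy":0,"dz":0.154,"ax":0,"ay":0,"az":0},{"dx":0.01,"dy":0,"dz":0.154,"ax":0,"ay":0,"az":0}])

```text
clock: 3.25
tcp_pos: [492.4, 199.1, 90.1]
ee_rot: [0.609, 0.793, 0.001, 0.0]
contact_force: [-0.9, 0.0, -0.2]
finger_gap: 85.7
gripper_force: 0.0
```

Emit:
arm_command(rows=[{"dx":0,"dy":0,"dz":0,"ax":0,"ay":0,"az":0},{"dx":0,"dy":0,"dz":0,"ax":0,"ay":0,"az":0},{"dx":0,"dy":0,"dz":0,"ax":0,"ay":0,"az":0},{"dx":0,"dy":0,"dz":0,"ax":0,"ay":0,"az":0},{"dx":0,"dy":0,"dz":0,"ax":0,"ay":0,"az":0},{"dx":0,"dy":0,"dz":0,"ax":0,"ay":0,"az":0},{"dx":0,"dy":0,"dz":0,"ax":0,"ay":0,"az":0},{"dx":0,"dy":0,"dz":0,"ax":0,"ay":0,"az":0}], hand=0, newtons=70)

```text
clock: 4.25
tcp_pos: [492.0, 199.0, 89.4]
ee_rot: [0.609, 0.793, 0.0, 0.0]
contact_force: [0.9, 0.8, 3.3]
finger_gap: 17.1
gripper_force: 68.2
```

Emit:
arm_command(rows=[{"dx":0,"dy":0,"dz":-0.04,"ax":0,"ay":0,"az":0},{"dx":0,"dy":0,"dz":-0.1,"ax":0,"ay":0,"az":0},{"dx":0,"dy":0,"dz":-0.18,"ax":0,"ay":0,"az":0},{"dx":0,"dy":0,"dz":-0.26,"ax":0,"ay":0,"az":0},{"dx":0,"dy":0,"dz":-0.3,"ax":0,"ay":0,"az":0},{"dx":0,"dy":0,"dz":-0.3,"ax":0,"ay":0,"az":0}])

```text
clock: 5.0
tcp_pos: [492.2, 199.1, 239.9]
ee_rot: [0.609, 0.793, 0.001, 0.0]
contact_force: [0.7, -0.2, -4.7]
finger_gap: 17.0
gripper_force: 69.3
```

```bash
python3 - <<'E'
from h import *
c=cam("side");s=observe();p=proj(c,s["tcp_pos"]);x,y=max(int(p[0])-90,0),max(int(p[1])-60,0)
cv2.imwrite("pics/lift.png",cv2.resize(c[0][y:y+150,x:x+180,::-1],None,fx=4,fy=4,interpolation=cv2.INTER_CUBIC))
print(p-(x,y),s["contact_force"]);go([537,-309,235],0.23)
E
```

```text
[90.44111067 60.54912694] [-0.48050762 -0.64868873 -4.39047358]
d [-1.005 -0.174  0.007] a [-0.001  0.     0.019] dist mm 509.8914840607527
```

View pics/lift.png

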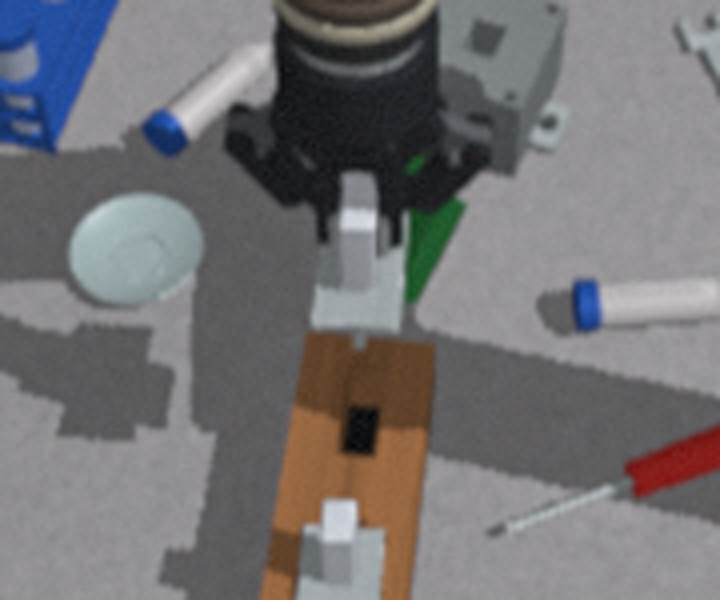

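The lift picture shows the broad gauge held upright at (358,240). The stand slot at (360,430) is empty and the narrow gauge at (340,540) hasn't moved. Now I carry it over to the long lock.

Emit:
arm_command(rows=[{"dx":-0.05,"dy":-0.01,"dz":0,"ax":0,"ay":0,"az":0},{"dx":-0.15,"dy":-0.03,"dz":0,"ax":0,"ay":0,"az":0},{"dx":-0.26,"dy":-0.05,"dz":0,"ax":0,"ay":0,"az":0.01},{"dx":-0.37,"dy":-0.07,"dz":0,"ax":0,"ay":0,"az":0.02},{"dx":-0.48,"dy":-0.09,"dz":0,"ax":0,"ay":0,"az":0.02},{"dx":-0.59,"dy":-0.11,"dz":0,"ax":0,"ay":0,"az":0.02},{"dx":-0.7,"dy":-0.13,"dz":0,"ax":0,"ay":0,"az":0.02},{"dx":-0.76,"dy":-0.14,"dz":0,"ax":0,"ay":0,"az":0.02}])

```text
clock: 6.05
tcp_pos: [521.0, -188.6, 236.6]
ee_rot: [0.623, 0.782, -0.001, -0.002]
contact_force: [0.1, 0.2, -4.6]
finger_gap: 17.1
gripper_force: 69.1
```

```bash
python3 -c "
from h import *
go([537,-309,225],0.23)"
```

```text
d [-0.242 -0.023  0.023] a [-0.002 -0.001 -0.002] dist mm 121.99226924875303
```

Emit:
arm_command(rows=[{"dx":-0.08,"dy":-0.01,"dz":0.01,"ax":0,"ay":0,"az":0},{"dx":-0.16,"dy":-0.02,"dz":0.02,"ax":0,"ay":0,"az":0},{"dx":-0.22,"dy":-0.02,"dz":0.03,"ax":0,"ay":0,"az":0},{"dx":-0.24,"dy":-0.023,"dz":0.05,"ax":0,"ay":0,"az":0},{"dx":-0.24,"dy":-0.023,"dz":0.06,"ax":0,"ay":0,"az":0},{"dx":-0.24,"dy":-0.023,"dz":0.06,"ax":0,"ay":0,"az":0}])

```text
clock: 6.8
tcp_pos: [537.5, -304.4, 208.2]
ee_rot: [0.621, 0.783, 0.0, -0.001]
contact_force: [-0.1, 0.4, -4.6]
finger_gap: 17.3
gripper_force: 69.0
```

```bash
python3 - <<'E'
from h import *
a=cam("side");b=cam("top");s=observe();print(s["tcp_pos"]);go([537,-309,165],0.23)
o=np.zeros((480,800,3),np.uint8)
for i,(c,p) in enumerate(((b,(397,205)),(a,(284,130)))):
    x,y=int(p[0])-50,int(p[1])-60
    o[:,i*400:i*400+400]=cv2.resize(c[0][y:y+120,x:x+100,::-1],(400,480),interpolation=cv2.INTER_CUBIC)
cv2.imwrite("pics/over.png",o)
E
```

```text
[ 538.05513851 -304.66303025  209.5926818 ]
d [-0.008 -0.004  0.089] a [ 0. -0.  0.] dist mm 44.81550952488837
```

View pics/over.png

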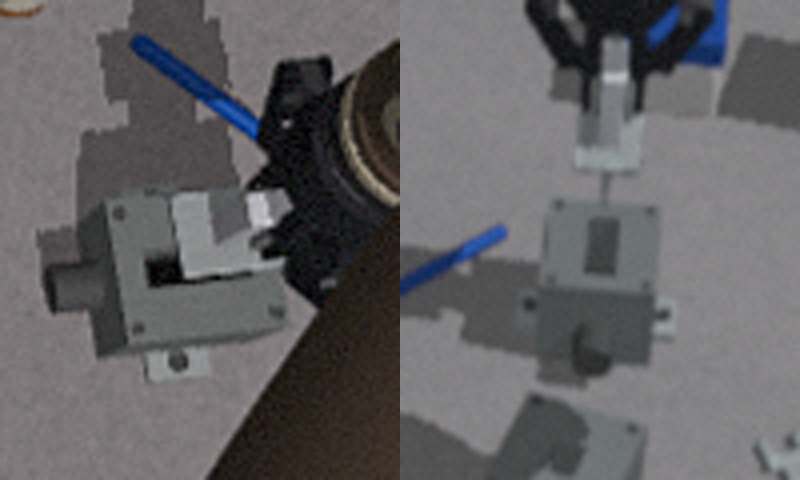

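The gauge hangs over the long lock. Collar +y edge corners are at (172,195) and (180,278) in the top panel and (575,168) and (638,172) in the side panel. The slot centre in the side panel is at about (603,246). Next I compute the offset.

```bash
python3 - <<'E'
from h import *
a=cam("side");b=cam("top");s=observe();t=s["tcp_pos"]
B=lambda x,y:ray(b,347+x/4,145+y/4);S=lambda x,y:ray(a,234+(x-400)/4,70+y/4)
m=tri([B(176,237),S(606,170)]); yaw=.23; ux=np.array([np.cos(yaw),np.sin(yaw),0]);uy=np.array([-ux[1],ux[0],0])
print("collar +y mid",m,"handle centre from it",m-42*uy,"tcp",t)
z=tri([ray(b,396.75,211.75),S(603,246)]);print("slot tri",z)
for w in(t,m-42*uy):
  for q in(np.array([536.6,-311.3,0]),np.array([537,-304.7,0]),atz(a,234+203/4,70+246/4,80)): print((q-w)@ux,(q-w)@uy)
# blade tip in side view ~ (604,205) partly hidden; predicted underside of blade +y edge
print(t, [(proj(a,t+[0,0,19-86]+22*k*uy)-(234,70))*4+(400,0) for k in(1,-1)])
E
```

```text
collar +y mid [ 529.43030199 -265.60247523  189.2053009 ] handle centre from it [ 539.00535798 -306.49646382  189.2053009 ] tcp [ 538.2990668  -304.97815688  210.02864515]
slot tri [ 537.57516594 -313.13995713   73.67654562]
-3.095562379766151 -5.768017159603451
-1.2014441664317745 0.566990038017975
-2.7337730959678734 -0.706867108693906
-3.437114511778854 -4.128674203153412
-1.5429962984444776 2.206332994468015
-3.0753252279805765 0.9324758477561337
[ 538.2990668  -304.97815688  210.02864515] [array([603.04326194, 202.62411766]), array([605.53213444, 163.81864895])]
```

```bash
python3 -c "
from h import *
go([536.5,-308,135],0.23)"
```

```text
d [-0.005 -0.005  0.15 ] a [ 0.001  0.    -0.   ] dist mm 75.11102296386372
```

Emit:
arm_command(rows=[{"dx":-0.005,"dy":-0.005,"dz":0.03,"ax":0,"ay":0,"az":0},{"dx":-0.005,"dy":-0.005,"dz":0.06,"ax":0,"ay":0,"az":0},{"dx":-0.005,"dy":-0.005,"dz":0.09,"ax":0,"ay":0,"az":0},{"dx":-0.005,"dy":-0.005,"dz":0.11,"ax":0,"ay":0,"az":0},{"dx":-0.005,"dy":-0.005,"dz":0.13,"ax":0,"ay":0,"az":0},{"dx":-0.005,"dy":-0.005,"dz":0.15,"ax":0,"ay":0,"az":0},{"dx":-0.005,"dy":-0.005,"dz":0.15,"ax":0,"ay":0,"az":0}])

```text
clock: 7.88
tcp_pos: [535.8, -308.5, 133.3]
ee_rot: [0.622, 0.783, -0.0, -0.001]
contact_force: [-0.0, 0.3, -4.5]
finger_gap: 17.5
gripper_force: 69.0
```

The blade tip is about 16 mm inside the slot with no contact force, so I continue down.

Emit:
arm_command(rows=[{"dx":0,"dy":0,"dz":0.02,"ax":0,"ay":0,"az":0},{"dx":0,"dy":0,"dz":0.04,"ax":0,"ay":0,"az":0},{"dx":0,"dy":0,"dz":0.055,"ax":0,"ay":0,"az":0},{"dx":0,"dy":0,"dz":0.062,"ax":0,"ay":0,"az":0},{"dx":0,"dy":0,"dz":0.065,"ax":0,"ay":0,"az":0},{"dx":0,"dy":0,"dz":0.065,"ax":0,"ay":0,"az":0}])

```text
clock: 8.62
tcp_pos: [536.3, -308.8, 101.9]
ee_rot: [0.622, 0.783, 0.0, 0.0]
contact_force: [0.5, 0.2, -3.6]
finger_gap: 17.2
gripper_force: 69.3
```

Emit:
arm_command(rows=[{"dx":0,"dy":0,"dz":0.002,"ax":0,"ay":0,"az":0},{"dx":0,"dy":0,"dz":0.004,"ax":0,"ay":0,"az":0},{"dx":0,"dy":0,"dz":0.005,"ax":0,"ay":0,"az":0},{"dx":0,"dy":0,"dz":0.005,"ax":0,"ay":0,"az":0}])

```text
clock: 9.12
tcp_pos: [536.3, -308.8, 99.5]
ee_rot: [0.622, 0.783, 0.0, 0.0]
contact_force: [1.3, 1.0, -2.0]
finger_gap: 17.1
gripper_force: 69.4
```

Emit:
arm_command(rows=[{"dx":0,"dy":0,"dz":0.001,"ax":0,"ay":0,"az":0},{"dx":0,"dy":0,"dz":0.002,"ax":0,"ay":0,"az":0},{"dx":0,"dy":0,"dz":0.002,"ax":0,"ay":0,"az":0}])

```text
clock: 9.5
tcp_pos: [536.3, -308.8, 99.4]
ee_rot: [0.622, 0.783, 0.0, 0.001]
contact_force: [-3.0, 2.6, 4.7]
finger_gap: 17.1
gripper_force: 70.7
```

It is seated: the wrist force has turned upward at the expected height. Release, then retreat.

Emit:
arm_command(rows=[{"dx":0,"dy":0,"dz":0,"ax":0,"ay":0,"az":0},{"dx":0,"dy":0,"dz":0,"ax":0,"ay":0,"az":0},{"dx":0,"dy":0,"dz":0,"ax":0,"ay":0,"az":0},{"dx":0,"dy":0,"dz":0,"ax":0,"ay":0,"az":0},{"dx":0,"dy":0,"dz":0,"ax":0,"ay":0,"az":0},{"dx":0,"dy":0,"dz":0,"ax":0,"ay":0,"az":0},{"dx":0,"dy":0,"dz":0,"ax":0,"ay":0,"az":0},{"dx":0,"dy":0,"dz":0,"ax":0,"ay":0,"az":0}], hand=1)

```text
clock: 10.5
tcp_pos: [536.2, -308.7, 98.3]
ee_rot: [0.622, 0.783, 0.0, 0.0]
contact_force: [-0.3, -0.2, 0.9]
finger_gap: 85.4
gripper_force: 0.0
```

Emit:
arm_command(rows=[{"dx":0,"dy":0,"dz":-0.04,"ax":0,"ay":0,"az":0},{"dx":0,"dy":0,"dz":-0.1,"ax":0,"ay":0,"az":0},{"dx":0,"dy":0,"dz":-0.2,"ax":0,"ay":0,"az":0},{"dx":0,"dy":0,"dz":-0.3,"ax":0,"ay":0,"az":0},{"dx":0,"dy":0,"dz":-0.3,"ax":0,"ay":0,"az":0},{"dx":0,"dy":0,"dz":-0.3,"ax":0,"ay":0,"az":0}])

```text
clock: 11.25
tcp_pos: [536.2, -308.7, 247.9]
ee_rot: [0.622, 0.783, 0.0, -0.0]
contact_force: [-0.2, 0.7, -0.9]
finger_gap: 85.4
gripper_force: 0.0
```

```bash
python3 - <<'E'
from h import *
c=cam("side");print(observe()["finger_gap"],observe()["contact_force"])
cv2.imwrite("pics/end.png",cv2.resize(c[0][60:360,180:350,::-1],None,fx=2,fy=2,interpolation=cv2.INTER_CUBIC))
E
```

```text
85.41859710442073 [0.1006967  0.23846703 0.10318608]
```

View pics/end.png

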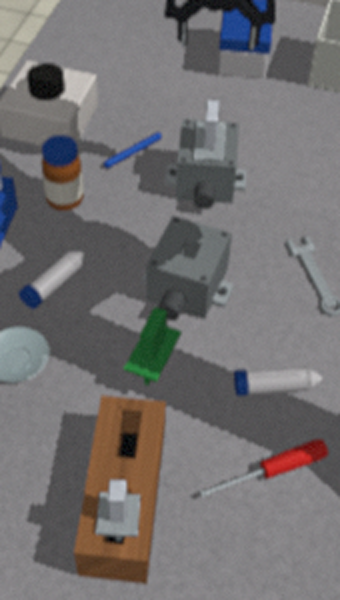

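The end picture shows the broad gauge upright in the long lock at (212,130) with its collar flat on the block. The narrow gauge is still in the stand at (118,510), and the gripper is clear.

```bash
python3 -c "
from rig import ctrl
print(ctrl.job_done())"
```

```text
the job is handed in; nothing more can be done
None
```

The broad gauge is fully home in the long-slot lock, lowered in and released; the narrow gauge was left in the stand, and the job was handed in at about 11 s of the 32 s limit (no verdict was returned).

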